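Load a filter disc and find the tray's stop

ROBOT

A 6-joint arm with a two-finger parallel gripper is mounted at the origin on the work surface. World frame = base frame: x ahead of the robot, y to its left, z up, the work surface at z = 0. Lengths are in m, angles in degrees, forces in N, time in s.
With the tool pointing down it reaches from about 0.4 to 0.825 m from the base axis. Payload 7 kg.
Tool frame: the origin (TCP) lies midway between the tips of the shut fingers; the grasp point (between the pads) lies 19 mm behind it; z points along the fingers, y is the direction in which the jaws open and shut (so a half turn about z gives the same grasp; the last joint's range is limited). The gripper opens to 88 mm and grips with 3 to 60 N. Pads are 19 mm wide; open, the fingers measure 130 mm over their backs; the gripper's body (78 mm by 193 mm) begins 47 mm behind the grasp point.
Start: joints at [-47.894, 20.546, 0.682, 0, -70.136, -16.507], TCP at [0.292, -0.609, 0.227] pointing down, gripper open.
Joint ranges: [-176.03, 176.03], [-82.01, 121.73], [-58.28, 71.71], [-173.87, 95.51], [-174.79, -0.11], [-173.66, 173.66]. Speed limits (degrees/s): [136.94, 136.94, 172.46, 180, 180, 180].

INTERFACE

Orientations are given as [roll, pitch, yaw] about the fixed x, y, z axes, in that order (R = Rz(yaw) Ry(pitch) Rx(roll)).
In Python, from plant import sensors, cams, job gives the robot as it stands.
- The arm moves only by the tool move_arm, never from a script. Its argument "commands" is a list of rows, each a list of 7 numbers: the finger opening in cm, from 0 to 8.76, then the shift along the tool's x, y, z in cm, then the turn, a rotation vector about the tool's x, y, z in rad. In form: [[hand, x, y, z, wx, wy, wz], ...]. A call has exactly 8 rows; each row is the pose to reach, as a shift and turn from the pose commanded when the call began, along the tool's axes at that moment; what a row does not reach only later rows make up. A row lasts 1/8 s, in which the tool goes at most 62.5 mm and 10.7 degrees, less where a joint would pass 70% of its speed; a pose out of reach is approached as far as the arm can. A call with a gripper value outside its range is refused whole. The fingers move at their own pace and stop on an object; the grip force is fixed at half the most. Time passes only in rows, so rows that repeat a pose let the fingers close, or fill a call up. It gives the time, the measured TCP pose, the force and the opening at its end, in the units of the state.
- sensors.get_obs(): the state, without advancing time (a new reading comes with each control period).
- cams.snapshot(name): name is "side" or "top"; returns a dict with "frame" (384x512x3 uint8, red, green, blue), "camera_matrix" (3x3 intrinsics, pixels), "R" (3x3) and "t" (3): a world point X has camera coordinates R X + t. Camera axes: x right, y down, z forward; pixel columns grow to the right and rows downward; lengths in m; the calibration is good to about 2 mm. A picture is of the moment at which its call begins. There is no depth.
- job.close_job(): hands the job in, once; it reports no verdict.
The state is a dict: "clock": time; "joint_pos": joint angles; "qvel": joint speeds; "tau": joint torques, N m; "tool_pos": TCP position; "orientation": TCP orientation; "force": force on the tool from outside, world axes, zero at the start; "moment": the same for the moment, N m; "opening": finger opening in m.
Only numpy, scipy, OpenCV 4.12 (cv2) and the standard library are available. Lean on these libraries where they do the work, as an engineer would, in place of code of your own. Each camera call takes 0.05 s, during which the arm holds its last target.

TASK

On the lamp unit's tray, slide the loose filter disc along the plate, without lifting it off the tray, until it drops into the round pocket. Then push the tray gently into the unit until you feel it come fully home against its sprung stop inside, without slamming it or forcing the stop; let go, leaving the tray home and the disc in its pocket. Leave the things around the unit where they are.

Things in the scene. Friction and masses are not known exactly. Their poses are not given: they have to be found in the camera images.
- lamp_unit: White fixed unit: housing 150 deep, 156 wide, 86 mm high, light column on top (to 127 mm); bed 90 wide, 18 high, 210 mm out in front. Origin on the bench under the slot mouth; x points into the housing (push direction), z up. Slot's upper lip is 39.5 mm above the bench: a seated disc passes under it, one lying on the plate (top at 41 mm) strikes it.
- stop_screw: Knurled screw in the housing's back, on the tray's centre line; origin on the bench below its head, axes as the unit's. Its inner end, out of sight, sets where the tray comes home; the setting differs by up to 24 mm. How far the tray must go in is not known beforehand: 80 to 115 mm from where it starts, found by feel.
- buffer (a joint): Travel of the small sprung buffer at the screw's inner end, out of sight, in m: about 0 while the tray is sliding (up to 0.002), then 1 mm for each 5 N of push; it springs back when let go. More than 6 mm (30 N) is forcing it.
- tray: Aluminium tray, plate 215 x 84 x 10 mm, its top 29 mm above the bench; slides along the unit's x with about 8 N of steady drag (plus 6 N per m/s) and stays where left. Origin on the plate's underside (19 mm above the bench) below the pocket's centre; x points into the housing. The plate runs from 145 mm behind to 70 mm ahead of the origin.
- pocket (a point): Centre of the floor of the tray's round pocket: 43 mm across, 5 mm deep (floor 24 mm above the bench); moves with the tray.
- tab_top (a point): Centre of the top of the black upright finger tab at the tray's outer end, 135 mm behind the pocket's centre; the tab is 14 mm thick along x, 30 mm wide along y, and stands 34 mm above the plate (top 63 mm above the bench). Push or grip the tray by it.
- disc: Filter disc: glass in a dark steel cell, 40 mm across, 12 mm thick, about 70 g, lying loose on the tray's plate between tab and pocket. Origin at the centre of its underside. Seated in the pocket it stands 7 mm above the plate.
- petri_dish: Clear closed dish, 60 mm across, 15 mm high, standing beside the tray; leave alone. Origin under its centre.
- slide_box: Grey and white flat box, 86 by 61 mm, 26 mm high, beside the tray on the other side; leave alone. Origin under its centre.
- spare_cell: Empty dark ring, 32 mm across, 10 mm high, on the bench near the tray's outer end; leave alone. Origin under its centre.

How it is judged (in metres and radians):
On the way, in this order (a step that is already met when the one before it is completed fails the run):
1. the disc lies flat on the floor of the pocket (z of disc in the frame of pocket below 0.0018 m and horizontal distance between disc and pocket below 0.003 m and angle between disc's own z axis and vertical below 0.06 rad), for 0.2 s.
2. the tray is home against its stop with the disc in the pocket (x of tray in the frame of stop_screw above -0.1375 m and z of disc in the frame of pocket below 0.0018 m and horizontal distance between disc and pocket below 0.003 m), for 0.2 s.
At the end, for the whole second after the job is handed in: The tray rests within 2.5 mm of its stop inside the unit, the disc lies flat in its pocket (underside within 1.8 mm of the pocket floor, centre within 3 mm, tilt under 0.06 rad), and both are at rest (all of step 2 and angle between disc's own z axis and vertical below 0.06 rad and linear speed of tray below 0.01 m/s and linear speed of disc below 0.02 m/s); the robot touches nothing.
It fails at once if the disc is lifted off the tray (its underside more than 7 mm above the plate) (z of disc in the frame of pocket above 0.012 m).
It fails at once if the tray is slammed (faster than 0.3 m/s) (linear speed of tray above 0.3 m/s).
It fails at once if the sprung stop is forced (pressed in more than 6 mm, about 30 N) (value of joint buffer above 0.006 m).
It fails at once if the dish, the box or the spare ring beside the tray is moved by more than 20 mm (distance of any of petri_dish, slide_box, spare_cell from where it was at the start of the episode above 0.02 m).
It also fails if it takes over 51 s, if anything falls off the work surface, if the arm or the gripper's body presses on something with over 40 N, if the wrist force passes 120 N, or if a joint passes its speed limit or range.

## Working session

There is one attempt and no reset: what is moved stays moved. The work goes in short steps, Python scripts to look and compute and a tool call to move; the robot and the scene stay as the last step left them, time stands still between calls to the robot, and variables do not carry over. Pictures are saved under pics/ and viewed, and the job is handed in when it is done.

Besides the shell and the picture viewer there is one more tool, called as a command line: name --pt "numbers of a row" for each row, then --argument value for the rest. move_arm: Moves the arm, as the interface text tells. Its arguments: {"type":"object","properties":{"commands":{"type":"array"}},"required":["commands"]}

```bash
mkdir -p pics; ls; python3 - <<'E'
from plant import sensors,cams
import cv2,pickle,numpy as np
o=sensors.get_obs();print({k:np.round(v,4) for k,v in o.items()})
for n in("side","top"):
    s=cams.snapshot(n);pickle.dump(s,open(f"pics/{n}0.pkl","wb"))
    cv2.imwrite(f"pics/{n}0.png",cv2.cvtColor(s["frame"],cv2.COLOR_RGB2BGR))
    print(n,s["camera_matrix"],np.round(s["R"],4),s["t"],-s["R"].T@s["t"])
E
```

```text
pics
{'clock': np.float64(0.0), 'joint_pos': array([-4.78939e+01,  2.05896e+01,  6.34200e-01, -2.16000e-02,
       -7.01349e+01, -1.65054e+01]), 'qvel': array([-0.0574,  0.0194, -0.0391,  0.0312, -0.0635, -0.0959]), 'tau': array([ 1.00000e-04, -5.82717e+01,  2.93067e+01,  6.99720e+00,
        7.10000e-03, -3.00000e-04]), 'tool_pos': array([ 0.2914, -0.6083,  0.2256]), 'orientation': array([ 1.799076e+02, -6.200000e-03, -1.544066e+02]), 'force': array([-0.5854, -0.6406,  0.7905]), 'moment': array([0.0052, 0.0091, 0.0673]), 'opening': np.float64(0.0877)}
side [[388.35611899   0.         255.03584137]
 [  0.         388.35611899 187.66511544]
 [  0.           0.           1.        ]] [[ 0.7416 -0.6706  0.0163]
 [-0.3509 -0.4085 -0.8426]
 [ 0.5717  0.6192 -0.5383]] [-0.40333864  0.2875943   0.40528972] [ 0.16833297 -0.40394994  0.46705541]
top [[440.18078547   0.         255.96675058]
 [  0.         440.18078547 193.1368148 ]
 [  0.           0.           1.        ]] [[-0.0235 -0.9997 -0.0067]
 [-0.9952  0.024  -0.0953]
 [ 0.0955  0.0044 -0.9954]] [0.08031607 0.60442725 0.94994165] [0.51270859 0.06158036 1.00374791]
```

View pics/side0.png

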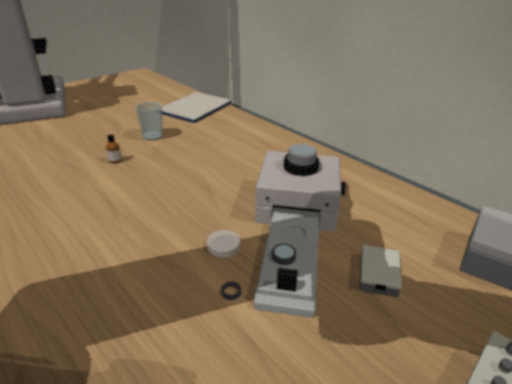

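View pics/top0.png

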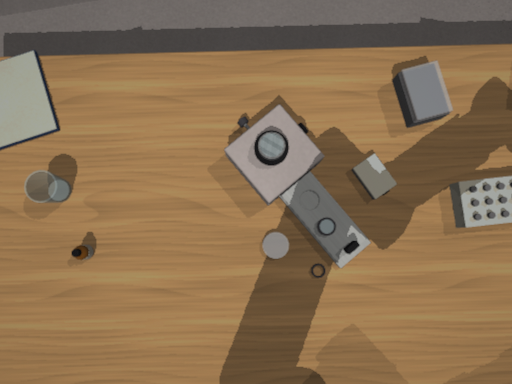

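The side view shows the unit at (300,190), pocket near (293,232), disc (284,252) and tab (287,279). The top view shows pocket (309,200), disc (327,227), tab (351,247), dish (276,245), ring (318,270) and box (374,176). I'll zoom in on both.

```bash
python3 - <<'E'
import cv2
a=cv2.imread("pics/top0.png")[170:290,250:400];cv2.imwrite("pics/topz.png",cv2.resize(a,None,fx=5,fy=5,interpolation=cv2.INTER_CUBIC))
a=cv2.imread("pics/side0.png")[200:320,210:350];cv2.imwrite("pics/sidez.png",cv2.resize(a,None,fx=5,fy=5,interpolation=cv2.INTER_CUBIC))
E
```

```text
(no output)
```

View pics/topz.png

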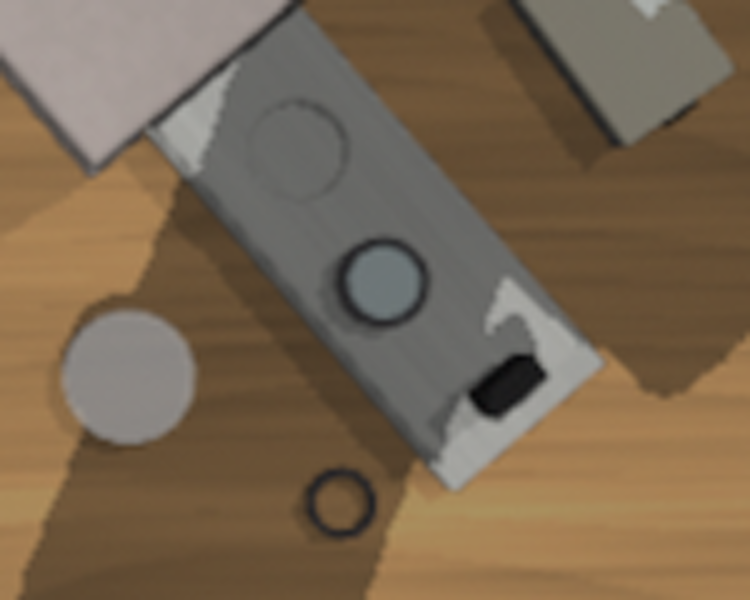

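View pics/sidez.png

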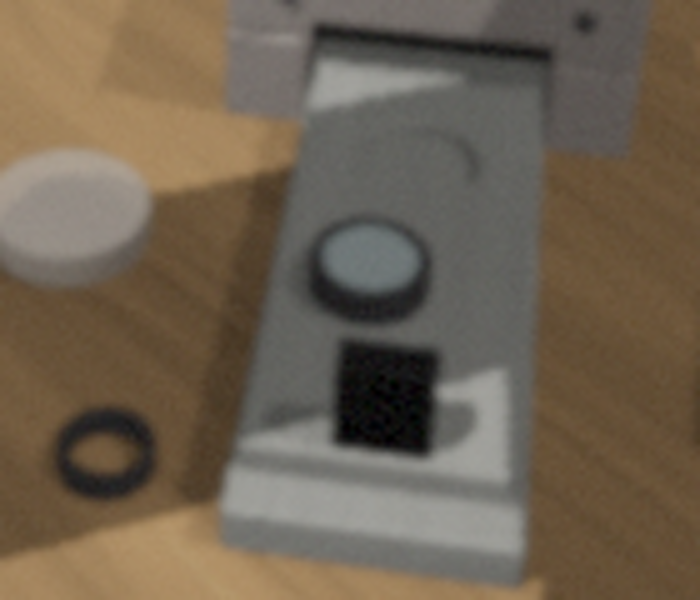

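```bash
cat > h.py <<'E'
import pickle,numpy as np
S={n:pickle.load(open(f"pics/{n}0.pkl","rb")) for n in("side","top")}
def ray(n,px,z):
    s=S[n];d=s["R"].T@np.linalg.solve(s["camera_matrix"],[px[0],px[1],1]);c=-s["R"].T@s["t"]
    return c+d*(z-c[2])/d[2]
def tz(x,y):return ((x+.5)/5-.5+250,(y+.5)/5-.5+170)
def sz(x,y):return ((x+.5)/5-.5+210,(y+.5)/5-.5+200)
E
python3 - <<'E'
from h import *
import cv2
P={}
for nm,n,p,z in [("pocket","top",tz(298,151),.029),("pocL","top",tz(248,151),.029),("pocR","top",tz(348,151),.029),("disc","top",tz(383,282),.041),("discL","top",tz(337,282),.041),("discR","top",tz(429,282),.041),
 ("bedcR","top",tz(602,362),.018),("bedcL","top",tz(453,490),.018),("mouthR","top",tz(302,8),.029),("mouthL","top",tz(150,128),.018),
 ("disc_s","side",sz(371,258),.041),("tabTL","side",sz(345,342),.063),("tabTR","side",sz(438,350),.063),
 ("bedcL_s","side",sz(225,513),.018),("bedcR_s","side",sz(524,543),.018),
 ("tab_a","top",tz(470,395),.063),("tab_b","top",tz(522,354),.063),("tab_c","top",tz(546,376),.063),("tab_d","top",tz(497,418),.063)
 ,("dish","top",tz(128,377),.015),("ring","top",tz(341,503),.01),("boxcorner","top",tz(625,145),.026)]:
    P[nm]=ray(n,p,z);print(nm,np.round(P[nm],4))
u=(P["bedcL"]-P["bedcR"]);print("bed width",np.linalg.norm(u)); 
print("edge yaw",np.degrees(np.arctan2(*(P["mouthR"]-P["bedcR"])[[1,0]])), "perp", np.degrees(np.arctan2(u[1],u[0]))-90)
d=P["pocket"]-P["disc"];print(d,np.degrees(np.arctan2(d[1],d[0])),np.hypot(*d[:2]))
b=(P["bedcL"]+P["bedcR"])/2;d=P["pocket"]-b;print(np.degrees(np.arctan2(d[1],d[0])),np.hypot(*d[:2]))
# masks
f=S["top"]["frame"].astype(int)[170:290,250:400]
m=((f.max(2)<40)).astype(np.uint8)
n,l,st,c=cv2.connectedComponentsWithStats(m)
for i in range(1,n):
    if st[i,4]>8: print(st[i],c[i]+[250,170],cv2.minAreaRect(np.argwhere(l==i)[:,::-1].astype(np.float32)))
f=S["side"]["frame"].astype(int)[200:320,210:350]
m=((f.max(2)<40)).astype(np.uint8)
n,l,st,c=cv2.connectedComponentsWithStats(m)
for i in range(1,n):
    if st[i,4]>8: print("s",st[i],c[i]+[210,200])
E
```

```text
pocket [ 0.5885 -0.0519  0.029 ]
pocL [ 0.589  -0.0297  0.029 ]
pocR [ 0.5879 -0.074   0.029 ]
disc [ 0.5294 -0.0855  0.041 ]
discL [ 0.5299 -0.0655  0.041 ]
discR [ 0.5289 -0.1055  0.041 ]
bedcR [ 0.4921 -0.1848  0.018 ]
bedcL [ 0.4374 -0.1164  0.018 ]
mouthR [ 0.6525 -0.0559  0.029 ]
mouthL [0.6013 0.013  0.018 ]
disc_s [ 0.5277 -0.0866  0.041 ]
tabTL [ 0.4773 -0.1234  0.063 ]
tabTR [ 0.4954 -0.1436  0.063 ]
bedcL_s [ 0.4351 -0.1189  0.018 ]
bedcR_s [ 0.4929 -0.1843  0.018 ]
tab_a [ 0.4804 -0.1171  0.063 ]
tab_b [ 0.4972 -0.1399  0.063 ]
tab_c [ 0.4877 -0.1496  0.063 ]
tab_d [ 0.4705 -0.1281  0.063 ]
dish [0.4903 0.0258 0.015 ]
ring [ 0.4322 -0.0677  0.01  ]
boxcorner [ 0.5879 -0.1977  0.026 ]
bed width 0.08762109853451455
edge yaw 38.79069545476302 perp 38.61034600743321
[ 0.0590665   0.03360666 -0.012     ] 29.63827765367407 0.06795777602619349
38.58137298787967 0.15829870145298952
[94 71 15 12 99] [350.78787879 246.45454545] ((100.85294342041016, 76.4117660522461), (7.158705234527588, 13.775084495544434), 49.398704528808594)
s [71  6 39  6 55] [301.47272727 208.89090909]
s [63 55 21  9 72] [282.13888889 259.95833333]
s [ 67  69  20  21 352] [286.57102273 279.01420455]
s [13 83 16  6 35] [231.31428571 284.91428571]
s [13 94 16  5 32] [229.5625  296.15625]
```

```bash
python3 - <<'E'
import numpy as np
from scipy.spatial.transform import Rotation as R
r=R.from_euler("xyz",[180,0,-154.4],degrees=True)
w=np.array([.5285,-.086,.10])-[.292,-.609,.227]
print(r.inv().apply(w)*100, np.radians(13.1))
E
```

```text
[-43.92642391  36.94701317  12.7       ] 0.22863813201125716
```

move_arm --pt "8.5 -4.4 3.7 0.5 0 0 -0.03" --pt "8.5 -8.8 7.4 1 0 0 -0.06" --pt "8.5 -13.2 11.1 1.5 0 0 -0.09" --pt "8.5 -17.6 14.8 2 0 0 -0.12" --pt "8.5 -22 18.5 2.5 0 0 -0.15" --pt "8.5 -26.4 22.2 3 0 0 -0.18" --pt "8.5 -30.8 25.9 3.5 0 0 -0.21" --pt "8.5 -35.1 29.5 4 0 0 -0.229"

```text
clock: 1.1
tool_pos: [0.4811, -0.1892, 0.1864]
orientation: [180.0, 0.0, -141.2]
force: [0.9, -0.6, -0.1]
opening: 0.0854
```

```bash
cat > to.py <<'E'
import sys,numpy as np
from plant import sensors
from scipy.spatial.transform import Rotation as R
o=sensors.get_obs();print(np.round(o["tool_pos"],4),np.round(o["orientation"],2),np.round(o["force"],2),o["opening"],o["clock"])
if len(sys.argv)>3:
    r=R.from_euler("xyz",o["orientation"],degrees=True)
    print(np.round(r.inv().apply(np.array([float(a) for a in sys.argv[1:4]])-o["tool_pos"])*100,2))
E
python3 to.py .5285 -.086 .10
```

```text
[ 0.4811 -0.1892  0.1864] [ 180.      0.   -141.22] [ 0.94 -0.57 -0.06] 0.08538307474796221 1.1
[-10.16   5.07   8.64]
```

move_arm --pt "6 -2.5 1.3 1 0 0 0" --pt "6 -5 2.5 2.5 0 0 0" --pt "6 -7.5 3.8 4.5 0 0 0" --pt "6 -10.2 5.1 6.5 0 0 0" --pt "6 -10.2 5.1 9.5 0 0 0" --pt "6 -10.2 5.1 12.5 0 0 0" --pt "6 -10.2 5.1 14.6 0 0 0" --pt "6 -10.2 5.1 14.6 0 0 0"

```text
clock: 2.1
tool_pos: [0.5269, -0.0876, 0.0389]
orientation: [179.9, -0.2, -141.3]
force: [-0.4, -0.6, 0.6]
opening: 0.0598
```

```bash
cat > snap.py <<'E'
import sys,cv2,pickle
from plant import cams
n,tag,x0,x1,y0,y1=sys.argv[1],sys.argv[2],*map(int,sys.argv[3:7])
s=cams.snapshot(n);pickle.dump(s,open(f"pics/{n}{tag}.pkl","wb"))
a=cv2.cvtColor(s["frame"],cv2.COLOR_RGB2BGR)[y0:y1,x0:x1]
cv2.imwrite(f"pics/{n}{tag}.png",cv2.resize(a,None,fx=5,fy=5,interpolation=cv2.INTER_CUBIC))
E
python3 to.py .5285 -.086 .0315;python3 snap.py side 1 210 350 200 320
```

```text
[ 0.5269 -0.0876  0.0389] [ 179.88   -0.2  -141.29] [-0.36 -0.58  0.57] 0.05975785846404372 2.1
[-0.23  0.03  0.74]
```

View pics/side1.png

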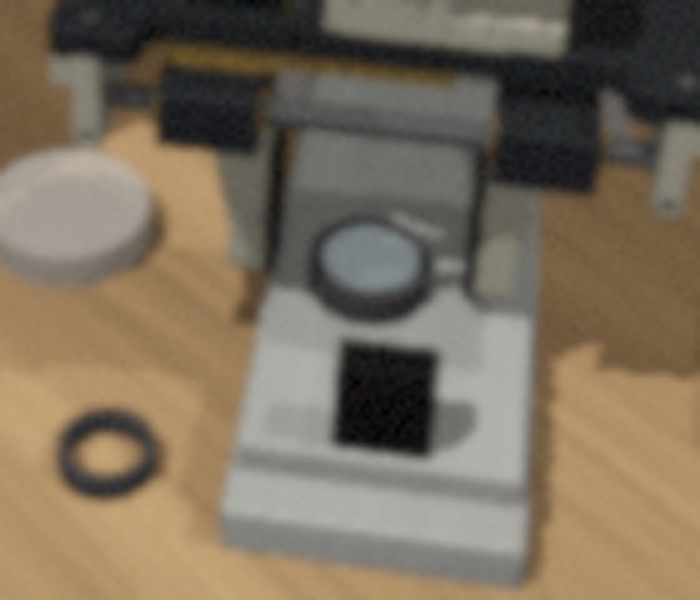

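The fingers straddle the disc (inner edges at about x 272 and 480 in the zoom, disc 312–430). I'll lower them and grip.

move_arm --pt "6 -0.2 0 0.4 0 0 0" --pt "6 -0.2 0 0.7 0 0 0" --pt "6 -0.2 0 0.7 0 0 0" --pt "5 -0.2 0 0.7 0 0 0" --pt "4.4 -0.2 0 0.7 0 0 0" --pt "3.6 -0.2 0 0.7 0 0 0" --pt "3.6 -0.2 0 0.7 0 0 0" --pt "3.6 -0.2 0 0.7 0 0 0"

```text
clock: 3.15
tool_pos: [0.53, -0.0862, 0.0336]
orientation: [180.0, 0.0, -141.3]
force: [-0.4, 0.5, 0.6]
opening: 0.0387
```

```bash
python3 to.py .5885 -.0519 .0315;python3 snap.py side 2 210 350 200 320
```

```text
[ 0.53   -0.0862  0.0336] [ 180.      0.   -141.28] [-0.39  0.55  0.63] 0.03868976184134006 3.15
[-6.71 -0.99  0.21]
```

View pics/side2.png

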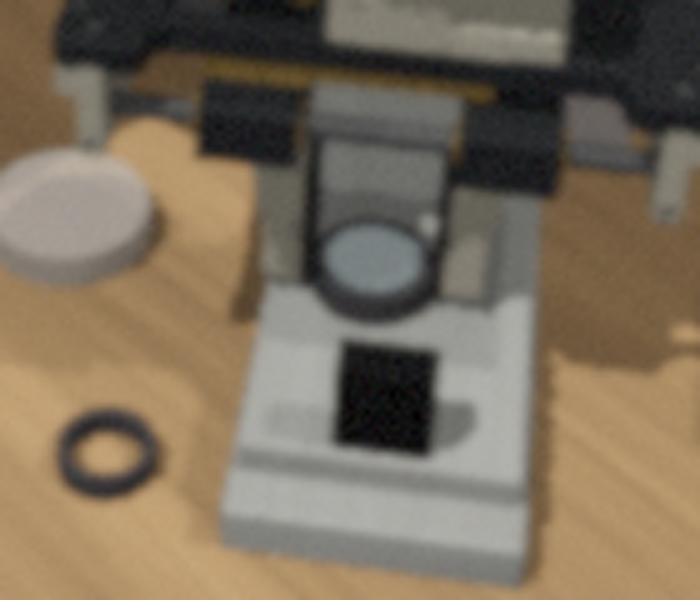

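```bash
python3 - <<'E'
from h import *
c=np.array([.53,-.0862]);a=np.radians(38.72);u=np.array([np.cos(a),np.sin(a)]);n=np.array([-u[1],u[0]])
for nm,p,z in[("disc0",(371,258),.041),("disc now",(376,259),.041),("fR outer/near",(488,304),.034),("fR inner near",(440,297),.034),("fL outer near",(266,277),.034),("fL inner",(303,281),.034)]:
    q=ray("side",sz(*p),z)[:2];print(nm,q.round(4),"u,n rel tcp",round((q-c)@u*1e3,1),round((q-c)@n*1e3,1))
E
```

```text
disc0 [ 0.5277 -0.0866] u,n rel tcp -2.1 1.1
disc now [ 0.5286 -0.088 ] u,n rel tcp -2.2 -0.5
fR outer/near [ 0.5463 -0.1215] u,n rel tcp -9.3 -37.7
fR inner near [ 0.537  -0.1091] u,n rel tcp -8.8 -22.3
fL outer near [ 0.5012 -0.0653] u,n rel tcp -9.4 34.4
fL inner [ 0.5089 -0.0746] u,n rel tcp -9.2 22.3
```

The disc is gripped and centred. I'll slide it to just above the pocket while still holding it.

move_arm --pt "3.6 -1 -0.15 0 0 0 0" --pt "3.6 -2 -0.3 0 0 0 0" --pt "3.6 -3 -0.45 0 0 0 0" --pt "3.6 -4 -0.6 0 0 0 0" --pt "3.6 -5 -0.75 0 0 0 0" --pt "3.6 -6 -0.9 0 0 0 0" --pt "3.6 -6.7 -1 0 0 0 0" --pt "3.6 -6.7 -1 0 0 0 0"

```text
clock: 4.2
tool_pos: [0.5891, -0.0516, 0.0333]
orientation: [-180.0, 0.0, -141.3]
force: [-0.4, -0.1, -0.9]
opening: 0.0382
```

```bash
python3 to.py .5885 -.0519 .0315;python3 snap.py side 3 210 350 180 300
```

```text
[ 0.5891 -0.0516  0.0333] [-1.8000e+02  3.0000e-02 -1.4126e+02] [-0.43 -0.08 -0.88] 0.03820599899085092 4.2
[0.07 0.01 0.18]
```

View pics/side3.png

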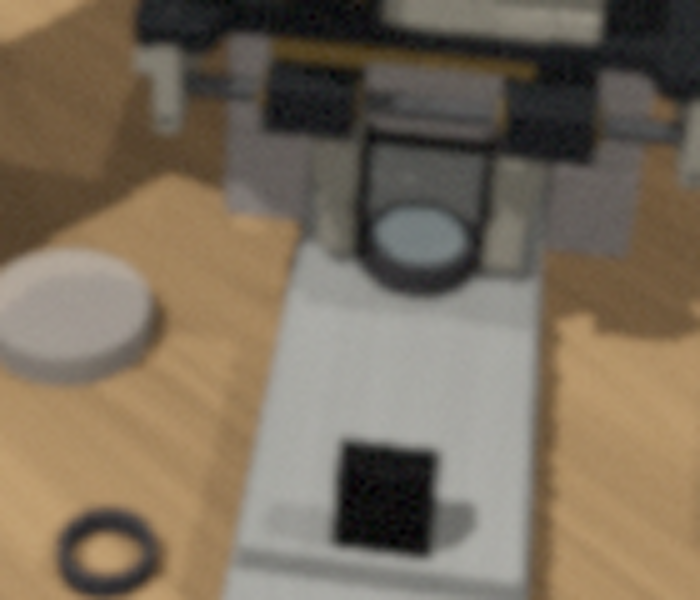

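```bash
python3 - <<'E'
from h import *
c=np.array([.5891,-.0516]);a=np.radians(38.72);u=np.array([np.cos(a),np.sin(a)]);n=np.array([-u[1],u[0]])
for nm,p,z in[("disc top",(422,237),.041),("disc if seated",(422,237),.036),("fL near",(355,257),.034),("fR near",(485,270),.034)]:
    q=ray("side",sz(p[0],p[1]-100),z)[:2];print(nm,q.round(4),"u,n rel tcp",round((q-c)@u*1e3,1),round((q-c)@n*1e3,1))
E
```

```text
disc top [ 0.5866 -0.0542] u,n rel tcp -3.6 -0.5
disc if seated [ 0.5915 -0.0501] u,n rel tcp 2.8 -0.3
fL near [ 0.5672 -0.0407] u,n rel tcp -10.3 22.2
fR near [ 0.5966 -0.0757] u,n rel tcp -9.3 -23.5
```

move_arm --pt "4.3 0 0 0 0 0 0" --pt "4.3 0 0 0 0 0 0" --pt "4.3 0 0 0 0 0 0" --pt "4.3 0 0 0.1 0 0 0" --pt "4.3 0 0 0.2 0 0 0" --pt "4.3 0 0 0.2 0 0 0" --pt "4.3 0 0 0.2 0 0 0" --pt "4.3 0 0 0.2 0 0 0"

```text
clock: 5.25
tool_pos: [0.5885, -0.0521, 0.0316]
orientation: [-180.0, -0.0, -141.3]
force: [0.5, 0.0, -0.4]
opening: 0.0428
```

```bash
python3 to.py;python3 snap.py side 4 210 350 180 300
```

```text
[ 0.5885 -0.0521  0.0316] [-180.     -0.   -141.28] [ 0.46  0.02 -0.39] 0.042836662838076904 5.25
```

View pics/side4.png

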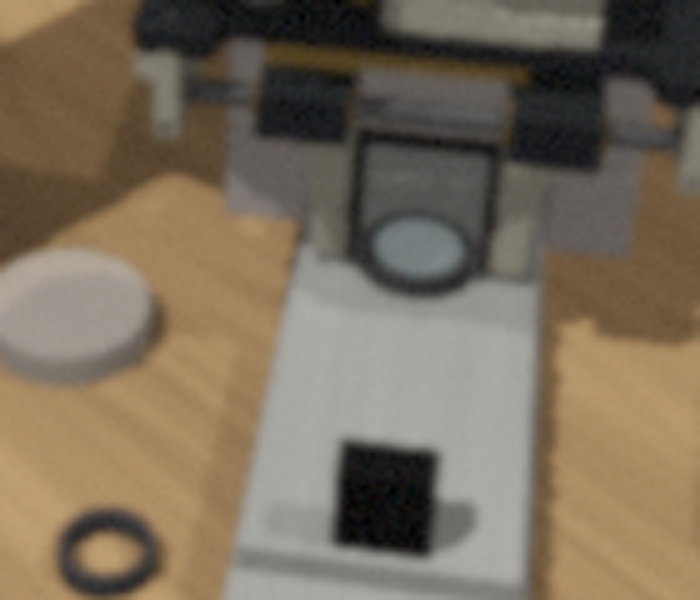

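The disc has dropped: its glass centre went from row 237 to 248 and its side wall is now mostly hidden. I'll open, lift off and check.

move_arm --pt "5.5 0 0 0 0 0 0" --pt "6 0 0 0 0 0 0" --pt "6 0 0 -1.5 0 0 0" --pt "6 0 0 -4 0 0 0" --pt "6 0 0 -7 0 0 0" --pt "6 5 0 -9 0 0 0" --pt "5 10 0 -9 0 0 0" --pt "3 15 0 -9 0 0 0"

```text
clock: 6.3
tool_pos: [0.4707, -0.1467, 0.123]
orientation: [-179.9, 0.1, -141.2]
force: [0.5, -0.4, 1.0]
opening: 0.0452
```

```bash
python3 to.py .467 -.149 .04;python3 snap.py top 5 250 400 170 290;python3 snap.py side 5 210 350 180 300
```

```text
[ 0.4707 -0.1467  0.123 ] [-1.7993e+02  9.0000e-02 -1.4125e+02] [ 0.51 -0.42  0.99] 0.045239765798036645 6.3
[0.45 0.06 8.3 ]
```

View pics/top5.png

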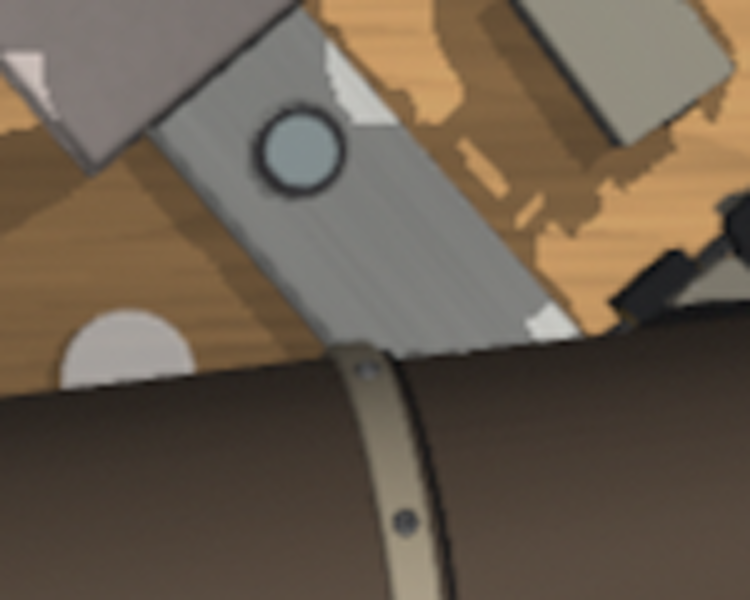

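View pics/side5.png

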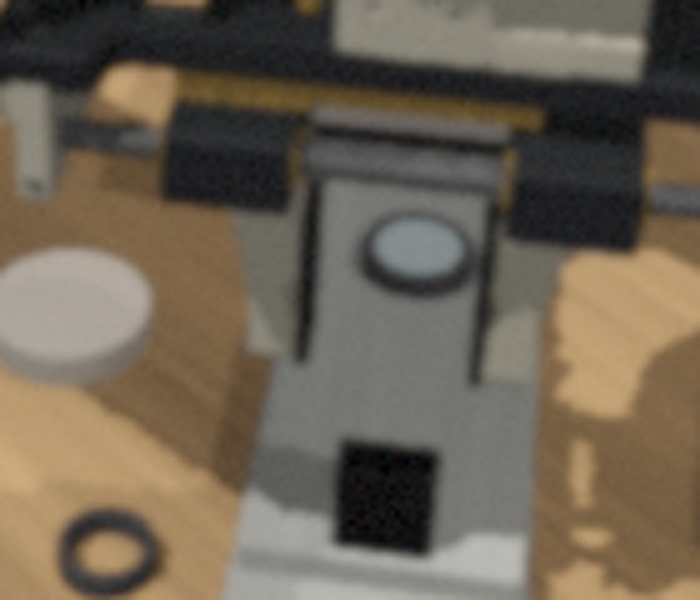

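```bash
python3 - <<'E'
from h import *
for z in(.036,.041): print(z,ray("side",sz(418,147),z).round(4),ray("top",tz(300,152),z).round(4))
E
python3 to.py .4615 -.1535 .040
```

```text
0.036 [ 0.5862 -0.0531  0.036 ] [ 0.5875 -0.0519  0.036 ]
0.041 [ 0.5814 -0.0572  0.041 ] [ 0.5871 -0.0513  0.041 ]
[ 0.4678 -0.1477  0.1227] [ 1.7997e+02  2.0000e-02 -1.4143e+02] [1.02 0.19 0.39] 0.03723124803481001 6.4
[ 0.86 -0.07  8.27]
```

Both views agree at a disc top of z=0.036, so the disc is seated. Next I'll go behind the tab with the fingers shut.

move_arm --pt "1 0.9 0 0 0 0 0" --pt "0 0.9 0 1 0 0 0" --pt "0 0.9 0 3 0 0 0" --pt "0 0.9 0 5 0 0 0" --pt "0 0.9 0 7 0 0 0" --pt "0 0.9 0 8.3 0 0 0" --pt "0 0.9 0 8.3 0 0 0" --pt "0 0.9 0 8.3 0 0 0"

```text
clock: 7.4
tool_pos: [0.465, -0.1514, 0.0389]
orientation: [-180.0, 0.0, -141.3]
force: [-0.1, 0.5, 0.0]
opening: 0.0004
```

```bash
python3 to.py .466 -.1501 .04;python3 snap.py side 6 210 350 200 320
```

```text
[ 0.465  -0.1514  0.0389] [-1.7998e+02  2.0000e-02 -1.4126e+02] [-0.14  0.45  0.  ] 0.0003586000591382153 7.4
[-0.16  0.04 -0.11]
```

View pics/side6.png

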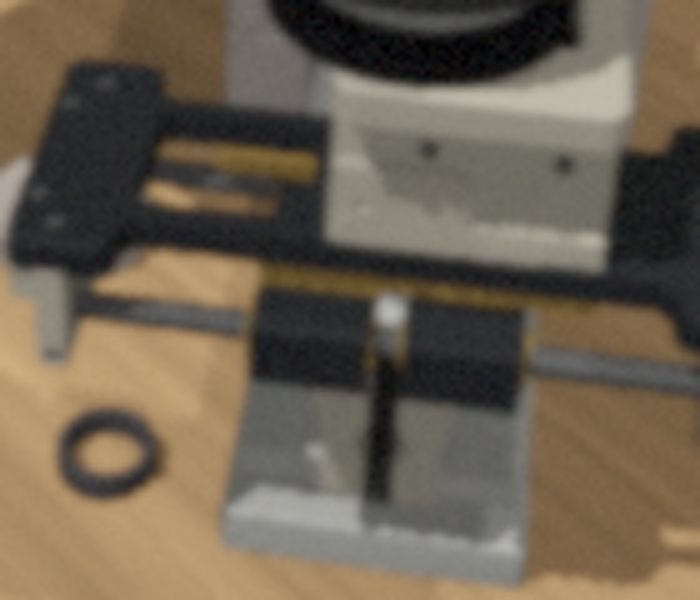

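move_arm --pt "0 -0.3 0 0 0 0 0" --pt "0 -0.6 0 0 0 0 0" --pt "0 -1 0 0 0 0 0" --pt "0 -1.5 0 0 0 0 0" --pt "0 -2 0 0 0 0 0" --pt "0 -2.5 0 0 0 0 0" --pt "0 -3 0 0 0 0 0" --pt "0 -3.5 0 0 0 0 0"

```text
clock: 8.45
tool_pos: [0.4901, -0.1306, 0.0386]
orientation: [179.9, -0.2, -141.3]
force: [-5.7, -8.1, 4.7]
opening: 0.0005
```

```bash
python3 to.py .5665 -.0695 .039;python3 snap.py side 7 210 350 180 300
```

```text
[ 0.4901 -0.1306  0.0386] [ 179.94   -0.18 -141.31] [-5.66 -8.14  4.67] 0.0005460537909129654 8.45
[-9.78 -0.01 -0.07]
```

View pics/side7.png

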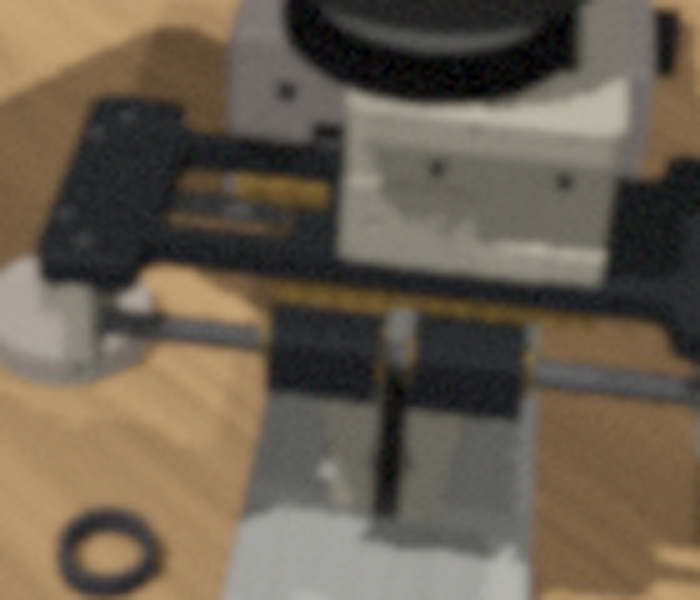

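move_arm --pt "0 -0.5 0 0 0 0 0" --pt "0 -1.1 0 0 0 0 0" --pt "0 -1.7 0 0 0 0 0" --pt "0 -2.3 0 0 0 0 0" --pt "0 -2.9 0 0 0 0 0" --pt "0 -3.5 0 0 0 0 0" --pt "0 -4.1 0 0 0 0 0" --pt "0 -4.6 0 0 0 0 0"

```text
clock: 9.5
tool_pos: [0.5262, -0.1019, 0.0388]
orientation: [180.0, -0.2, -141.3]
force: [-6.1, -7.8, 5.8]
opening: 0.0004
```

```bash
cat >f.py <<'E'
from plant import sensors
import numpy as np
o=sensors.get_obs();u=np.array([.7804,.6252])
p=o["tool_pos"][:2]-[.465,-.1514];print("adv mm",round(p@u*1e3,1),"lat",round(p@[-.6252,.7804]*1e3,1),"F",round(-o["force"][:2]@u,1),o["force"].round(1),o["clock"])
E
python3 f.py
```

```text
adv mm 78.7 lat 0.3 F 9.6 [-6.1 -7.8  5.8] 9.5
```

move_arm --pt "0 -0.1 0 0 0 0 0" --pt "0 -0.2 0 0 0 0 0" --pt "0 -0.3 0 0 0 0 0" --pt "0 -0.4 0 0 0 0 0" --pt "0 -0.5 0 0 0 0 0" --pt "0 -0.5 0 0 0 0 0" --pt "0 -0.5 0 0 0 0 0" --pt "0 -0.5 0 0 0 0 0"

```text
clock: 10.5
tool_pos: [0.53, -0.0989, 0.0387]
orientation: [180.0, -0.2, -141.3]
force: [-5.2, -6.7, 5.7]
opening: 0.0007
```

```bash
python3 f.py
```

```text
adv mm 83.6 lat 0.4 F 8.2 [-5.2 -6.7  5.7] 10.5
```

move_arm --pt "0 -0.05 0 0 0 0 0" --pt "0 -0.1 0 0 0 0 0" --pt "0 -0.15 0 0 0 0 0" --pt "0 -0.2 0 0 0 0 0" --pt "0 -0.25 0 0 0 0 0" --pt "0 -0.3 0 0 0 0 0" --pt "0 -0.35 0 0 0 0 0" --pt "0 -0.4 0 0 0 0 0"

```text
clock: 11.5
tool_pos: [0.5331, -0.0964, 0.0387]
orientation: [180.0, -0.2, -141.3]
force: [-4.0, -6.7, 5.9]
opening: 0.0006
```

```bash
python3 f.py
```

```text
adv mm 87.5 lat 0.3 F 7.3 [-4.  -6.7  5.9] 11.5
```

move_arm --pt "0 -0.05 0 0 0 0 0" --pt "0 -0.1 0 0 0 0 0" --pt "0 -0.15 0 0 0 0 0" --pt "0 -0.2 0 0 0 0 0" --pt "0 -0.25 0 0 0 0 0" --pt "0 -0.3 0 0 0 0 0" --pt "0 -0.35 0 0 0 0 0" --pt "0 -0.4 0 0 0 0 0"

```text
clock: 12.5
tool_pos: [0.5362, -0.094, 0.0387]
orientation: [180.0, -0.2, -141.3]
force: [-4.2, -7.4, 5.5]
opening: 0.0006
```

```bash
python3 f.py
```

```text
adv mm 91.5 lat 0.3 F 7.9 [-4.2 -7.4  5.5] 12.5
```

move_arm --pt "0 -0.05 0 0 0 0 0" --pt "0 -0.1 0 0 0 0 0" --pt "0 -0.15 0 0 0 0 0" --pt "0 -0.2 0 0 0 0 0" --pt "0 -0.25 0 0 0 0 0" --pt "0 -0.3 0 0 0 0 0" --pt "0 -0.35 0 0 0 0 0" --pt "0 -0.4 0 0 0 0 0"

```text
clock: 13.5
tool_pos: [0.5393, -0.0915, 0.0387]
orientation: [180.0, -0.2, -141.3]
force: [-4.2, -6.3, 4.9]
opening: 0.0001
```

```bash
python3 f.py
```

```text
adv mm 95.5 lat 0.3 F 7.3 [-4.2 -6.3  4.9] 13.5
```

move_arm --pt "0 -0.05 0 0 0 0 0" --pt "0 -0.1 0 0 0 0 0" --pt "0 -0.15 0 0 0 0 0" --pt "0 -0.2 0 0 0 0 0" --pt "0 -0.25 0 0 0 0 0" --pt "0 -0.3 0 0 0 0 0" --pt "0 -0.35 0 0 0 0 0" --pt "0 -0.4 0 0 0 0 0"

```text
clock: 14.5
tool_pos: [0.5425, -0.089, 0.0388]
orientation: [180.0, -0.2, -141.3]
force: [-4.5, -6.3, 5.9]
opening: 0.0003
```

```bash
python3 f.py
```

```text
adv mm 99.5 lat 0.3 F 7.5 [-4.5 -6.3  5.9] 14.5
```

move_arm --pt "0 -0.05 0 0 0 0 0" --pt "0 -0.1 0 0 0 0 0" --pt "0 -0.15 0 0 0 0 0" --pt "0 -0.2 0 0 0 0 0" --pt "0 -0.25 0 0 0 0 0" --pt "0 -0.3 0 0 0 0 0" --pt "0 -0.35 0 0 0 0 0" --pt "0 -0.4 0 0 0 0 0"

```text
clock: 15.5
tool_pos: [0.5456, -0.0864, 0.0388]
orientation: [180.0, -0.2, -141.3]
force: [-4.5, -6.8, 6.5]
opening: 0.0001
```

```bash
python3 f.py
```

```text
adv mm 103.5 lat 0.3 F 7.8 [-4.5 -6.8  6.5] 15.5
```

move_arm --pt "0 -0.05 0 0 0 0 0" --pt "0 -0.1 0 0 0 0 0" --pt "0 -0.15 0 0 0 0 0" --pt "0 -0.2 0 0 0 0 0" --pt "0 -0.25 0 0 0 0 0" --pt "0 -0.3 0 0 0 0 0" --pt "0 -0.35 0 0 0 0 0" --pt "0 -0.4 0 0 0 0 0"

```text
clock: 16.5
tool_pos: [0.5471, -0.0849, 0.0386]
orientation: [179.9, -0.4, -141.3]
force: [-8.2, -11.9, 9.2]
opening: 0.0005
```

```bash
python3 f.py
```

```text
adv mm 105.6 lat 0.6 F 13.8 [ -8.2 -11.9   9.2] 16.5
```

The force rose from about 7.8 N to 13.8 N and the arm lagged by 2 mm, so the tray has reached the stop. I'll add a small extra push, then hold.

move_arm --pt "0 -0.05 0 0 0 0 0" --pt "0 -0.1 0 0 0 0 0" --pt "0 -0.15 0 0 0 0 0" --pt "0 -0.2 0 0 0 0 0" --pt "0 -0.2 0 0 0 0 0" --pt "0 -0.2 0 0 0 0 0" --pt "0 -0.2 0 0 0 0 0" --pt "0 -0.2 0 0 0 0 0"

```text
clock: 17.5
tool_pos: [0.5475, -0.0844, 0.0384]
orientation: [179.9, -0.5, -141.3]
force: [-9.9, -14.4, 9.9]
opening: 0.0006
```

```bash
python3 f.py
```

```text
adv mm 106.2 lat 0.7 F 16.7 [ -9.9 -14.4   9.9] 17.5
```

The slope is 2.9 N per 0.6 mm, about 5 N/mm, which matches the buffer spring. I'll back off gently.

move_arm --pt "0 0.2 0 0 0 0 0" --pt "0 0.5 0 0 0 0 0" --pt "0 1.2 0 0 0 0 0" --pt "0 2 0 0 0 0 0" --pt "0 3 0 -1 0 0 0" --pt "0 4 0 -4 0 0 0" --pt "0 6 0 -8 0 0 0" --pt "0 9 0 -12 0 0 0"

```text
clock: 18.5
tool_pos: [0.4812, -0.138, 0.1603]
orientation: [-180.0, 0.0, -141.2]
force: [-0.2, -0.5, 0.1]
opening: 0.0001
```

move_arm --pt "0 5 -3 0 0 0 0" --pt "0 10 -7 -1 0 0 0" --pt "0 15 -12 -1 0 0 0" --pt "0 18 -16 -1 0 0 0" --pt "0 21 -20 -1 0 0 0" --pt "0 24 -24 -1 0 0 0" --pt "0 24 -24 -1 0 0 0" --pt "0 24 -24 -1 0 0 0"

```text
clock: 19.5
tool_pos: [0.4439, -0.475, 0.1687]
orientation: [180.0, 0.0, -141.3]
force: [-0.0, -0.9, 0.6]
opening: 0.0007
```

```bash
python3 to.py;python3 snap.py top 9 250 400 170 290;python3 snap.py side 9 210 350 180 300
```

```text
[ 0.4439 -0.475   0.1687] [ 1.7998e+02  1.0000e-02 -1.4133e+02] [-0.05 -0.87  0.62] 0.0007397585844831612 19.5
```

View pics/top9.png

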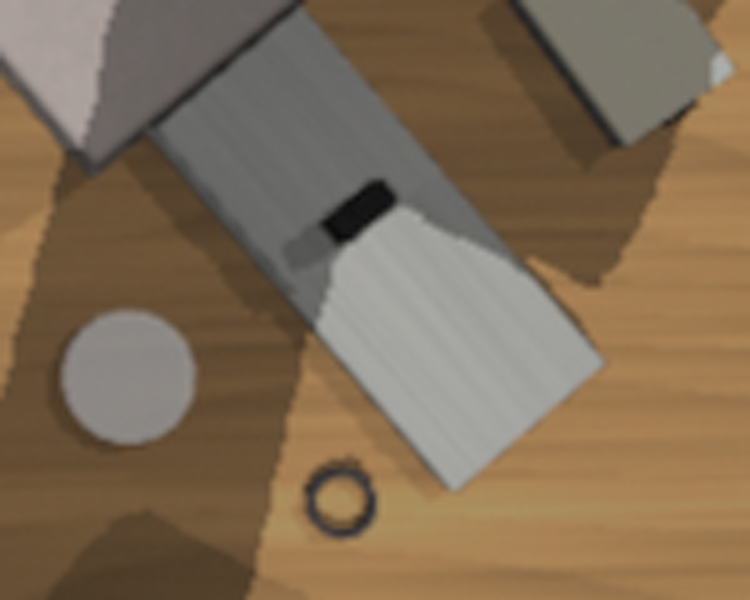

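View pics/side9.png

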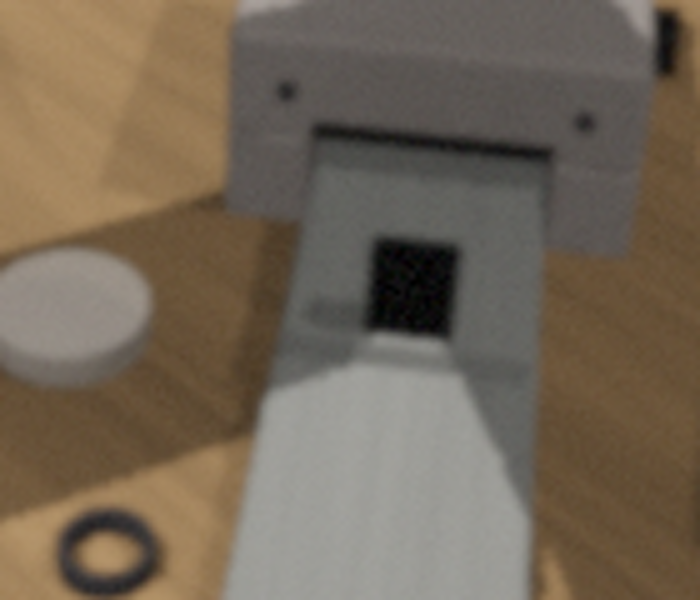

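```bash
python3 - <<'E'
from h import *
q=ray("top",(303,127),.035);u=np.array([.7804,.6252]);t=np.array([.5885,-.0519])+.098*u
# tab position from the latest top picture
S["top"]["dummy"]=0
a=ray("top",tz(324,232),.063)+ray("top",tz(390,186),.063);a=a[:2]/2
print(q.round(4),"tray rel screw u,n mm",((t-q[:2])@u*1e3).round(1),((t-q[:2])@[-.6252,.7804]*1e3).round(1),"tab approx",a,"travel",(a-[.484,-.1337])@u)
E
python3 snap.py top 10 280 330 100 150
```

```text
[ 0.7519 -0.043   0.035 ] tray rel screw u,n mm -35.1 95.3 tab approx [ 0.56039226 -0.07223925] travel 0.09804178213170965
```

View pics/top10.png

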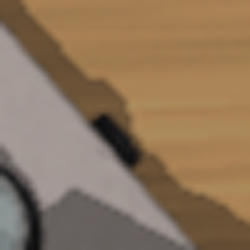

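```bash
python3 - <<'E'
from h import *
u=np.array([.7804,.6252]);t=np.array([.5885,-.0519])+.098*u
for z in(.02,.03,.04):
    q=ray("top",(243.5,121),z);print(q.round(4),((t-q[:2])@u*1e3).round(1),((t-q[:2])@[-.6252,.7804]*1e3).round(1))
E
python3 snap.py top 11 215 345 90 210
```

```text
[0.773  0.0905 0.02  ] -135.0 4.2
[0.7704 0.0902 0.03  ] -132.8 2.8
[0.7677 0.0899 0.04  ] -130.5 1.4
```

View pics/top11.png

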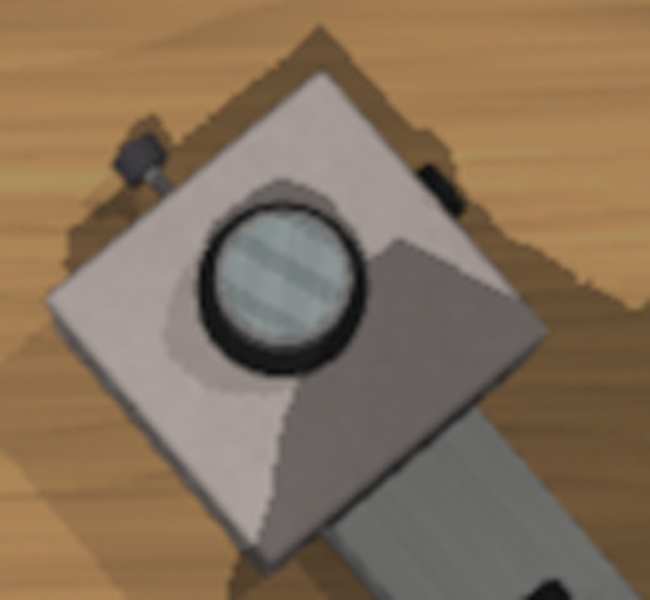

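The screw head is at pixel (243,121). The tray lies at about −0.133 m from it, a few mm uncertain, which clears the −0.1375 home mark. I'm handing in.

```bash
python3 -c "
from plant import job
print(job.close_job())"
```

```text
the job is handed in; nothing more can be done
None
```

I slid the disc along the plate into its pocket, pushed the tray home against the sprung stop, let go and handed the job in at about 20 s. No verdict is reported.

- **Disc:** I gripped it lightly, slid it along the plate and released it over the pocket. Before the push, both cameras agreed with a seated disc: top at 36 mm above the bench and centre within about 1–2 mm. The side camera read about 2 mm off the top camera throughout, roughly its stated calibration error.
- **Tray:** I pushed the tab with closed fingers. Drag was about 8 N until roughly 98 mm of travel, then the force rose to 13.8 N and 16.7 N, at about 5 N/mm. That matches the buffer, which I estimate was pressed in about 2 mm. I then backed off.
- **Final check:** The tab shows 98 mm of travel, the tray sits about −0.133 m from the screw head (home is above −0.1375), and the arm is clear. That distance is a rough camera estimate, ±3 mm or so, because the head's height had to be guessed.
- **Surroundings:** The dish and ring looked unmoved in the last pictures, and so did the visible part of the box.
- **Not checked:** The disc is now hidden inside the housing, so I could not see it after the push. No jam showed in the force as it passed under the lip.

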